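Load the drying tray, then hold the drying cage's gate wide

ROBOT

A 6-joint arm with a two-finger parallel gripper is mounted at the origin on a cart in front of the work surface, level with it; the furniture and walls round the work are solid. World frame = base frame: x ahead of the robot, y to its left, z up, the work surface at z = 0. Lengths are in m, angles in rad, forces in N, time in s.
With the tool pointing down it reaches from about 0.35 to 1 m from the base axis. Payload 7.1 kg.
Tool frame: the origin (TCP) lies midway between the tips of the shut fingers; the grasp point (between the pads) lies 19 mm behind it; z points along the fingers, y is the line along which they close (so a half turn about z gives the same grasp; the last joint's range is limited). The gripper opens to 85 mm and grips with 20 to 120 N. Pads are 22 mm wide; open, the fingers measure 114 mm over their backs; the gripper's body (76 mm by 85 mm) begins 54 mm behind the grasp point. The pads swing forward as they close: fully open they stand 13 mm farther back than shut.
Start: joints at [1.17, 0.423, 1.63, -0, 1.089, -0.019], TCP at [0.233, 0.58, 0.231] pointing down, gripper open.
Joint ranges: [-3, 3], [-0.9, 2.11], [0.09, 2.58], [-1.31, 4.45], [0.11, 2.69], [-2.54, 2.54]. Speed limits (rad/s): [2.39, 2.39, 3.01, 3.14, 3.14, 3.14].

INTERFACE

Orientations are given as a unit quaternion [x, y, z, w].
In Python, from cell import manip gives the robot as it stands.
- The arm moves only by the tool step_arm, never from a script. Its argument "targets" is a list of rows, each a list of 3 entries, a list of its own where there are three numbers: the opening, from -1 (shut) to 1 (fully open), so that 0 is half open, then the shift along the tool's x, y, z in units of 0.5 m (1.0 is 0.5 m), then the turn, a rotation vector about the tool's x, y, z in units of pi rad (1.0 is pi rad). In form: [[jaw, [tx, ty, tz], [ax, ay, az]], ...]. A call has 1 to 20 rows; each row shifts and turns the commanded pose from where the row before left it, along the tool's axes as they then stand; what a row does not reach is not made up. A row lasts 1/10 s, in which the tool goes at most 50 mm and 8.59 degrees, less where a joint would pass 70% of its speed; a pose out of reach is approached as far as the arm can. A call with a number of a shift or a turn outside -1 to 1 is refused whole. A call with a gripper value outside its range is refused whole. The fingers move at their own pace and stop on an object; "newtons" is the grip in N (left out, the last holds). Time passes only in rows, so rows that do not move let the fingers close. It gives the time, the measured TCP pose, the force, the opening and the grip force at its end, in the units of the state.
- manip.read_state(): the state, without advancing time (a new reading comes with each control period).
- manip.grab_frame(name): name is "side" or "top"; returns the picture (480x640x3 uint8, red, green, blue); there is no depth.
- manip.get_calibration(name): a dict with "intrinsics" (3x3 intrinsics, pixels), "world_from_camera" (4x4, takes a point from camera to world coordinates). Camera axes: x right, y up, looking along -z (the intrinsics and any distortion apply to the point x, -y, -z); pixel columns grow to the right and rows downward; lengths in m; the calibration is good to about 2 mm. A picture is of the moment at which its call begins. get_calibration takes no time and is no camera call.
- manip.finish_job(): hands the job in; it is judged then, once.
The state is a dict: "clock": time; "joint_positions": joint angles; "qd": joint speeds; "tau": joint torques, N m; "tool_pos": TCP position; "ee_rot": TCP orientation; "ft_force": force on the tool from outside, world axes, zero at the start; "torque": the same for the moment, N m; "grip_width": finger opening in m; "grasp_force": force on a finger pad.
Only numpy, scipy, OpenCV 4.12 (cv2) and the standard library are available. Lean on these libraries where they do the work, as an engineer would, in place of code of your own. Each camera call takes 0.05 s, during which the arm holds its last target. There are 200 camera calls.

TASK

First set the open crucible, the lidded crucible and the glass weighing bottle down upright, gently and without dropping them, anywhere on the perforated drying tray. Then open the drying cage for me: pinch the catch on the roof fully open, then squeeze the gate's two-bar handle and swing the gate out past its spring check, leaving the petri dish, stopper and tweezers where they are. Finish still gripping the squeezed handle and holding the gate wide open against its closing spring, because I shall slide the tray in while you hold it; do not let go.

Things in the scene. Friction and masses are not known exactly. Their poses are not given: they have to be found in the camera images.
- tray: loose flat perforated aluminium tray, 150 (x) x 120 (y) mm, floor 3 mm thick, lip 8 mm high and 3 mm thick all round, a small pull tab on its -x side; 0.45 kg. Origin: centre of its underside; z up. Clear floor inside the lip: 144 x 114 mm
- open_crucible_centre (a point): white porcelain crucible without lid, 33 mm high, rim 42 mm across, tapering to 24 mm at the foot, 45 g; the point is on its axis half-way up (16.5 mm above its foot), z along the axis. Grip it near the rim
- lidded_crucible_centre (a point): white porcelain crucible with a lid and knob (fixed to it), 43 mm high over the knob, lid 45 mm across; the cup is 33 mm high, 42 mm across at the rim, 24 mm at the foot, 45 g; the point is on its axis 21.5 mm above its foot, z along the axis. Grip it near the rim
- weigh_bottle_centre (a point): clear glass weighing bottle with a lid (fixed to it), 71 mm high; body 32 mm across up to 50 mm, lid 37 mm across above, 35 g; the point is on its axis half-way up (35.5 mm above its foot), z along the axis
- cage: drying cage, fixed: grey-painted steel frame with wire-mesh walls, about 165 deep (x) x 210 wide (y) mm, roof 150 mm above the bench. Axes: -x out of the gate side, y along the closed gate from latch post to hinge, z up; origin on the bench, about the middle of the cage. The roof catch and the handle work along y
- catch_grip (a point): where to pinch the roof catch: 34 mm above the roof, between two upright metal plates 20 mm wide, which reach 12 mm above this point. Axes as the cage. Plate on the +y side: fixed, outer face 12 mm from here. Plate on the -y side: outer face 26 mm from here; pinched, it slides 14 mm along +y, until the outer faces are 24 mm apart, centred here. The bolt's top is 21 mm below this point
- pinch_catch (a joint): travel of the roof catch in m: 0 shut, 0.014 fully open (its stop); its bolt is clear of the gate's staple from 0.009. It moves with about 3 N and stays where it is left
- gate_handle (a point): grip point of the handle: two upright flat metal bars, 8 (y) x 14 (x) mm, 46 mm before the gate's mesh, reaching 23 mm above and 35 mm below this point. Axes turn with the gate (-x out of it, y towards the hinge). Bar on the +y side: fixed, outer face 16 mm from here. Bar on the -y side: outer face 28 mm from here; squeezed, it slides 12 mm along +y; outer faces then 32 mm apart, centred here
- squeeze_bar (a joint): travel of the handle's sliding bar and its bolt in m: 0 let go, 0.012 fully squeezed (its stop); the bolt is clear of the strike on the latch post from 0.008. Full squeeze takes about 9 N; it springs back when let go
- gate_hinge (a point): a point on the gate's upright hinge axis, at the height of gate_handle; handle and hinge are 138 mm apart. Axes turn with the gate, as for gate_handle
- gate (a joint): gate angle in rad: 0 shut, grows as it swings out, clockwise seen from above, to its stop at 1.45. A light spring shuts it (0.12 N m shut, 0.3 wide open). The spring check resists from about 0.4 to 0.62 (up to 5 N at the handle); once passed, it stops an unheld gate at about 0.75 to 0.85. Wide open means held beyond 1.15
- open_crucible: the open crucible's body; origin at the centre of its foot
- lidded_crucible: the lidded crucible's body; origin at the centre of its foot
- weigh_bottle: the weighing bottle's body; origin at the centre of its foot
- petri_centre (a point): bystander: closed petri dish, 64 mm across, 17 mm high; the point is its centre
- stopper_centre (a point): bystander: brown rubber stopper, 37 mm across, 28 mm high; the point is its centre
- tweezers_centre (a point): bystander: steel tweezers lying flat, 120 mm long along their y, 9 mm high; the point is their centre

How it is judged:
By the outcome, as a careful person would: the job done as asked, in the order asked, and still so for the second after the job is handed in, while the arm keeps its last pose, push and grip.
It also fails if it takes over 72 s, if anything falls off the work surface, if the arm or the gripper's body presses on something with over 40 N, if the wrist force passes 120 N, or if a joint passes its speed limit or range.

## Working session

There is one attempt and no reset: what is moved stays moved. The work goes in short steps, Python scripts to look and compute and a tool call to move; the robot and the scene stay as the last step left them, time stands still between calls to the robot, and variables do not carry over. Pictures are saved under pics/ and viewed, at most 10 in all, crops included, and the job is handed in when it is done.

Besides the shell and the picture viewer there is one more tool, called after "Request:" by a JSON object that holds its "method" and its "body". step_arm: Moves the arm, as the interface text tells. Shifts and turns lie within -1 to 1; 1 stands for 0.5 m of shift or pi rad of turn. Its arguments: {"type":"object","properties":{"targets":{"type":"array","items":{"type":"array"}},"newtons":{"type":"number"}},"required":["targets"]}

```bash
mkdir -p pics; python3 - <<'E'
from cell import manip
import cv2
for n in("top","side"):
    f=manip.grab_frame(n); cv2.imwrite(f"pics/{n}0.png",f[:,:,::-1])
    c=manip.get_calibration(n); print(n,c)
s=manip.read_state(); print(s)
E
```

```text
top {'intrinsics': array([[443.44872232,   0.        , 318.40403874],
       [  0.        , 443.44872232, 243.17919518],
       [  0.        ,   0.        ,   1.        ]]), 'world_from_camera': array([[ 0.0066473 ,  0.99778882, -0.0661308 ,  0.454765  ],
       [-0.99989619,  0.00747763,  0.01231624, -0.18097293],
       [ 0.01278351,  0.06604207,  0.99773495,  0.9911602 ],
       [ 0.        ,  0.        ,  0.        ,  1.        ]])}
side {'intrinsics': array([[496.82421475,   0.        , 320.02044993],
       [  0.        , 496.82421475, 242.92233346],
       [  0.        ,   0.        ,   1.        ]]), 'world_from_camera': array([[-0.99970981,  0.00668377, -0.0231437 ,  0.50325617],
       [-0.02225751, -0.62377402,  0.78128777,  0.50114249],
       [-0.00921449,  0.78157616,  0.62374177,  0.69752307],
       [ 0.        ,  0.        ,  0.        ,  1.        ]])}
{'clock': 0.1, 'joint_positions': array([ 1.16998703e+00,  4.23767567e-01,  1.63060683e+00,  2.10129546e-05,
        1.08861059e+00, -1.90207318e-02]), 'qd': array([-0.00025258, -0.00215963, -0.00063074, -0.00151464, -0.00026557,
        0.00145434]), 'tau': array([-2.21235614e-04, -5.58420897e+01, -2.82442313e+01, -5.54693383e-05,
        3.01754691e-03,  2.31393051e-05]), 'tool_pos': array([0.23265325, 0.57955183, 0.23062412]), 'ee_rot': array([ 1.89741753e-01,  9.81833786e-01, -6.78944508e-04, -1.54165589e-04]), 'ft_force': array([-0.351923  , -0.74322986,  1.02629238]), 'torque': array([ 0.04357228,  0.00502488, -0.02744411]), 'grasp_force': 0.0, 'grip_width': 0.08514622089825104}
```

View pics/top0.png

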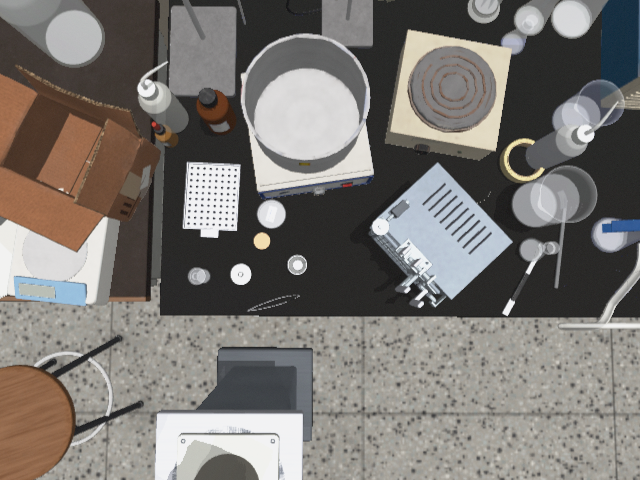

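View pics/side0.png

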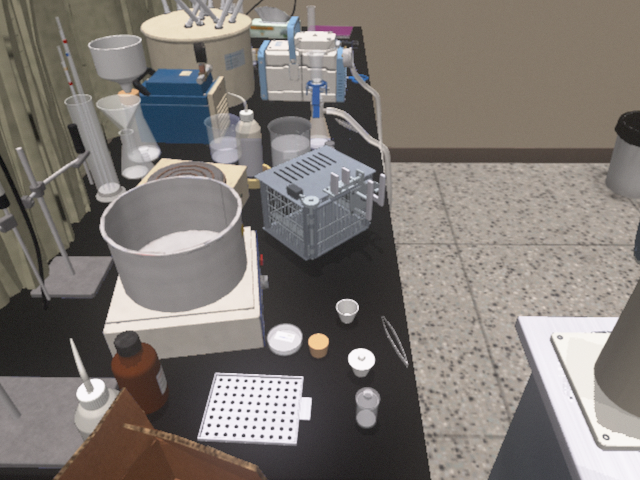

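```bash
python3 - <<'E'
import cv2,numpy as np
a=cv2.imread('pics/top0.png')[155:315,355:525]; b=cv2.imread('pics/side0.png')[140:260,245:395]
A=cv2.resize(a,None,fx=3.5,fy=3.5,interpolation=cv2.INTER_CUBIC);cv2.imwrite('pics/c_top.png',A)
B=cv2.resize(b,None,fx=5,fy=5,interpolation=cv2.INTER_CUBIC);cv2.imwrite('pics/c_side.png',B)
print(A.shape,B.shape)
E
```

```text
(560, 595, 3) (600, 750, 3)
```

View pics/c_top.png

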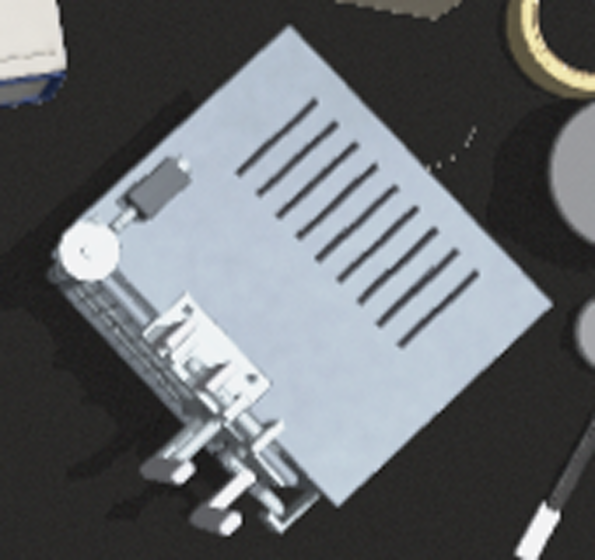

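View pics/c_side.png

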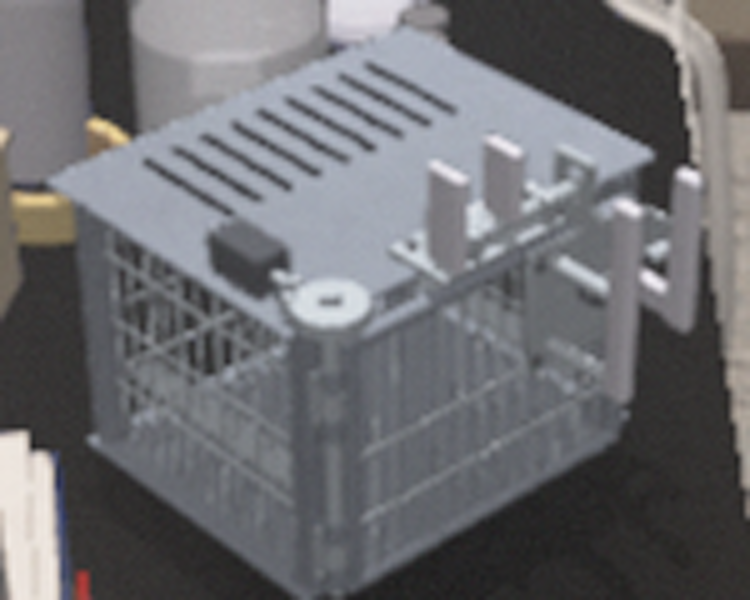

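```bash
cat > h.py <<'E'
import numpy as np, cv2
from cell import manip
C={n:manip.get_calibration(n) for n in("top","side")}
def ray(n,p):
    K=C[n]["intrinsics"];T=C[n]["world_from_camera"]
    d=np.linalg.solve(K,[p[0],p[1],1.]);d=T[:3,:3]@(d*[1,-1,-1]);return T[:3,3],d/np.linalg.norm(d)
def plane(n,p,z):
    o,d=ray(n,p);return o+d*(z-o[2])/d[2]
def tri(p,q):
    o,d=ray("top",p);e,f=ray("side",q)
    s=np.linalg.lstsq(np.c_[d,-f],e-o,rcond=None)[0];a=o+s[0]*d;b=e+s[1]*f
    return (a+b)/2,np.linalg.norm(a-b)
def proj(n,P):
    K=C[n]["intrinsics"];T=C[n]["world_from_camera"]
    v=K@((np.linalg.inv(T)@np.r_[P,1])[:3]*[1,-1,-1]);return v[:2]/v[2]
E
python3 - <<'E'
from h import *
np.set_printoptions(precision=4,suppress=True)
t=cv2.imread('pics/top0.png');s=cv2.imread('pics/side0.png')
ct=lambda x,y:(355+(x+.5)/3.5-.5,155+(y+.5)/3.5-.5); cs=lambda x,y:(245+(x+.5)/5-.5,140+(y+.5)/5-.5)
for n,a,b in[("bar+",(168,470),(627,207)),("bar-",(218,522),(687,173)),("hingecap",(90,250),(330,300)),
  ("plate+",(168,335),(449,173)),("plate-",(207,380),(504,147))]:
    print(n,*tri(ct(*a),cs(*b)))
for c in[(290,25),(552,303),(337,505)]: print("roof",plane("top",ct(*c),.15))
for c in[(408,27),(50,184),(655,154)]: print("roofS",plane("side",cs(*c),.15))
def blobs(im,n,m,box,z):
    x0,y0,x1,y1=box;M=np.zeros_like(m);M[y0:y1,x0:x1]=m[y0:y1,x0:x1]
    k,l,st,ce=cv2.connectedComponentsWithStats(M.astype('uint8'))
    for i in range(1,k):
        if st[i,4]>60:
            c,sz,a=cv2.minAreaRect(np.argwhere(l==i)[:,::-1].astype('float32'))
            (cx,cy),r=cv2.minEnclosingCircle(np.argwhere(l==i)[:,::-1].astype('float32'))
            print(n,st[i],"rect",np.array(c),np.array(sz),a,"circ",(cx,cy),r,"->",plane(n,c,z)[:3])
g=t.max(2)
for b,z,th in[((180,155,245,240),.008,90),((185,264,214,290),.071,60),((226,260,256,290),.033,90),((283,250,312,280),.033,90),((250,230,272,252),.028,90),((254,197,288,230),.017,90)]:
    blobs(t,"top",g>th,b,z)
g=s.max(2)
for b,z in[((350,385,385,432),.071),((345,345,380,380),.033),((333,297,362,326),.033)]:
    blobs(s,"side",g>80,b,z)
E
```

```text
bar+ [ 0.427  -0.3456  0.1792] 0.0019955725355228224
bar- [ 0.4007 -0.3715  0.1794] 0.003172995567750211
hingecap [ 0.5439 -0.308   0.1594] 0.0014598450385441915
plate+ [ 0.4971 -0.3425  0.1961] 0.002874829025080986
plate- [ 0.4747 -0.3625  0.1962] 0.004013459241201324
roof [ 0.6698 -0.4203  0.15  ]
roof [ 0.5171 -0.5623  0.15  ]
roof [ 0.4067 -0.4429  0.15  ]
roofS [ 0.5173 -0.553   0.15  ]
roofS [ 0.6678 -0.4101  0.15  ]
roofS [ 0.4092 -0.4368  0.15  ]
top [ 182  162   59   76 3735] rect [210.9337 199.606 ] [54.7216 75.2447] 3.4336304664611816 circ (211.5, 196.0) 42.851585388183594 -> [0.6155 0.0472 0.008 ]
top [187 267  24  19 336] rect [198.5 276. ] [18. 23.] 90.0 circ (198.5, 276.0) 11.543496131896973 -> [0.4461 0.0545 0.071 ]
top [230 263  22  22 379] rect [240.5 273.5] [21. 21.] 90.0 circ (240.2236785888672, 273.6644592285156) 11.020038604736328 -> [ 0.4517 -0.0257  0.033 ]
top [287 254  20  21 332] rect [296.5 264. ] [20. 19.] 90.0 circ (296.75, 264.25) 10.277502059936523 -> [ 0.4729 -0.1458  0.033 ]
top [253 232  17  18 242] rect [261.  240.5] [17. 16.] 90.0 circ (261.3543701171875, 240.373779296875) 8.78188705444336 -> [ 0.5235 -0.068   0.028 ]
top [257 199  29  30 673] rect [271.  213.5] [29. 28.] 90.0 circ (271.0714416503906, 213.60714721679688) 14.646474838256836 -> [ 0.5842 -0.0879  0.017 ]
side [355 387  26  41 830] rect [367.5 407. ] [40. 25.] 90.0 circ (367.0, 407.0) 20.396177291870117 -> [0.4503 0.0913 0.071 ]
side [347 348  29  29 609] rect [361.  360.5] [27.5772 27.5772] 45.0 circ (360.8262634277344, 361.6569519042969) 14.938075065612793 -> [ 0.4533 -0.0206  0.033 ]
side [335 298  24  26 439] rect [346.5 309. ] [23.3345 23.3345] 45.0 circ (346.69488525390625, 310.2123107910156) 12.89962100982666 -> [ 0.4749 -0.1372  0.033 ]
```

Request:
{"method": "step_arm", "body": {"targets": [[0.5, [0, 0, 0], [0, 0, -0.0406]], [0.5, [0, 0, 0], [0, 0, -0.0406]], [0.5, [0, 0, 0], [0, 0, -0.0406]], [0.5, [-0.027, -0.075, 0], [0, 0, 0]], [0.5, [-0.027, -0.075, 0], [0, 0, 0]], [0.5, [-0.027, -0.075, 0], [0, 0, 0]], [0.5, [-0.027, -0.075, 0], [0, 0, 0]], [0.5, [-0.027, -0.075, 0], [0, 0, 0]], [0.5, [-0.027, -0.075, 0], [0, 0, 0]], [0.5, [-0.027, -0.075, 0], [0, 0, 0]], [0.5, [-0.027, -0.075, 0], [0, 0, 0]], [0.5, [-0.027, -0.075, 0], [0, 0, 0]], [0.5, [-0.027, -0.075, 0], [0, 0, 0]], [0.5, [-0.027, -0.075, 0], [0, 0, 0]], [0.5, [-0.027, -0.075, 0], [0, 0, 0]], [0.5, [-0.027, -0.075, 0], [0, 0, 0]], [0.5, [-0.027, -0.075, 0], [0, 0, 0]]], "newtons": 25}}

```text
clock: 1.8
tool_pos: [0.4224, 0.0535, 0.2313]
ee_rot: [-0.0, 1.0, 0.0, 0.0]
ft_force: [1.3, 1.1, 0.6]
grip_width: 0.0642
grasp_force: 0.0
```

```bash
python3 - <<'E'
from h import *
np.set_printoptions(precision=4,suppress=True)
ct=lambda x,y:(355+(x+.5)/3.5-.5,155+(y+.5)/3.5-.5); cs=lambda x,y:(245+(x+.5)/5-.5,140+(y+.5)/5-.5)
for a,b in[((290,25),(50,184)),((552,303),(408,27)),((337,505),(655,154))]: print(*tri(ct(*a),cs(*b)))
t=cv2.imread('pics/top0.png').max(2)
m=(t>90).astype('uint8');m[:,:180]=0;m[:,246:]=0;m[:158]=0;m[242:]=0
m=cv2.morphologyEx(m,cv2.MORPH_CLOSE,np.ones((5,5)))
m=cv2.morphologyEx(m,cv2.MORPH_OPEN,np.ones((25,25)))
r=cv2.minAreaRect(np.argwhere(m)[:,::-1].astype('float32'));print(r)
for p in cv2.boxPoints(r):print(plane("top",p,.008))
print("tray",plane("top",r[0],.008))
E
```

```text
[ 0.6708 -0.4224  0.1428] 0.00154880394071436
[ 0.5175 -0.5651  0.1437] 9.719312262662488e-05
[ 0.4074 -0.4443  0.1456] 0.002049769377392753
((211.0, 196.5), (67.0, 54.0), 90.0)
[0.6977 0.1092 0.008 ]
[ 0.6989 -0.0115  0.008 ]
[ 0.5479 -0.0143  0.008 ]
[0.547  0.1052 0.008 ]
tray [0.6225 0.0472 0.008 ]
```

Request:
{"method": "step_arm", "body": {"targets": [[0.5, [-0.03, -0.078, 0], [0, 0, 0]], [0.5, [-0.03, -0.079, 0], [0, 0, 0]], [0.5, [0, 0, 0.09], [0, 0, 0]], [0.5, [0, 0, 0.09], [0, 0, 0]], [0.5, [0, 0, 0.09], [0, 0, 0]], [0.5, [0, 0, 0.09], [0, 0, 0]], [0.5, [0, 0, 0.03], [0, 0, 0]], [0.5, [0, 0, 0.03], [0, 0, 0]], [0.5, [0, 0, 0.02], [0, 0, 0]], [0.5, [0, 0, 0.006], [0, 0, 0]], [0.5, [0, 0, 0], [0, 0, 0]]]}}

```text
clock: 2.9
tool_pos: [0.4523, -0.0233, 0.0083]
ee_rot: [-0.0, 1.0, 0.0, -0.0]
ft_force: [0.5, -0.1, 0.4]
grip_width: 0.0643
grasp_force: 0.0
```

Request:
{"method": "step_arm", "body": {"targets": [[-1, [0, 0, 0], [0, 0, 0]], [-1, [0, 0, 0], [0, 0, 0]], [-1, [0, 0, 0], [0, 0, 0]], [-1, [0, 0, 0], [0, 0, 0]], [-1, [0, 0, 0], [0, 0, 0]], [-1, [0, 0, 0], [0, 0, 0]], [-1, [0, 0, 0], [0, 0, 0]]]}}

```text
clock: 3.6
tool_pos: [0.4532, -0.0234, 0.0091]
ee_rot: [-0.0, 1.0, -0.0, 0.001]
ft_force: [-0.3, -0.8, 6.4]
grip_width: 0.0394
grasp_force: 24.7
```

Request:
{"method": "step_arm", "body": {"targets": [[0.4, [0, 0, 0], [0, 0, 0]], [0.4, [0, 0, 0], [0, 0, 0]], [0.4, [0, 0, 0], [0, 0, 0]], [0.4, [0, 0, -0.022], [0, 0, 0]], [-1, [0, 0, 0], [0, 0, 0]], [-1, [0, 0, 0], [0, 0, 0]], [-1, [0, 0, 0], [0, 0, 0]], [-1, [0, 0, 0], [0, 0, 0]], [-1, [0, 0, 0], [0, 0, 0]], [-1, [0, 0, 0], [0, 0, 0]]]}}

```text
clock: 4.6
tool_pos: [0.4533, -0.0234, 0.0202]
ee_rot: [-0.0, 1.0, -0.0, 0.001]
ft_force: [-0.4, -0.5, 10.0]
grip_width: 0.039
grasp_force: 23.8
```

```bash
python3 - <<'E'
from h import *
f=manip.grab_frame("side")[280:430,280:430,::-1]
cv2.imwrite("pics/s1.png",cv2.resize(f,None,fx=4,fy=4,interpolation=cv2.INTER_CUBIC))
s=manip.read_state();print(s["ft_force"],s["grip_width"],s["tool_pos"],s["torque"])
E
```

```text
[-0.81545837  0.13678805 11.02022127] 0.039215061175553845 [ 0.4532766  -0.0234124   0.02016821] [-0.01361136  0.06697891  0.04408216]
```

View pics/s1.png

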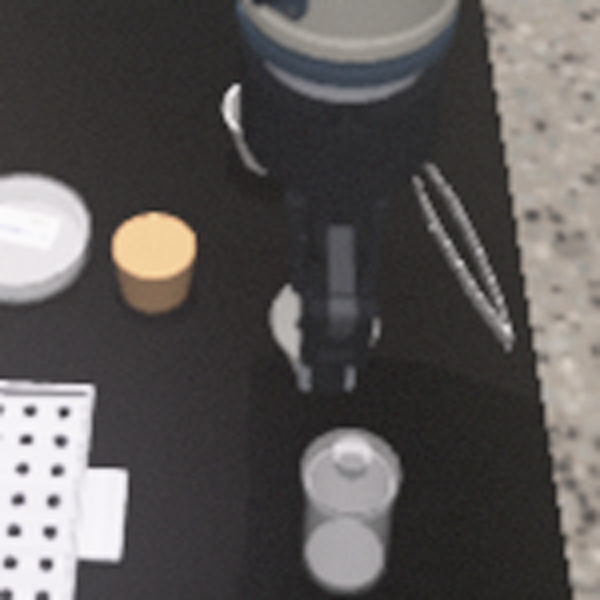

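Request:
{"method": "step_arm", "body": {"targets": [[-1, [0, 0, -0.01], [0, 0, 0]], [-1, [0, 0, -0.01], [0, 0, 0]], [-1, [0, 0, -0.01], [0, 0, 0]], [-1, [0, 0, 0], [0, 0, 0]]]}}

```text
clock: 5.05
tool_pos: [0.4527, -0.0233, 0.035]
ee_rot: [-0.0, 1.0, -0.0, 0.001]
ft_force: [0.4, 0.7, 0.0]
grip_width: 0.039
grasp_force: 25.2
```

```bash
python3 - <<'E'
from h import *
f=manip.grab_frame("side")[280:430,280:430,::-1]
cv2.imwrite("pics/s2.png",cv2.resize(f,None,fx=4,fy=4,interpolation=cv2.INTER_CUBIC))
s=manip.read_state();print(s["ft_force"],s["grip_width"],s["tool_pos"],s["torque"])
E
```

```text
[ 0.50468222  0.23333401 -0.4250661 ] 0.03890715381176019 [ 0.45258823 -0.02333343  0.03469188] [-0.01959895 -0.04033388 -0.0224982 ]
```

View pics/s2.png

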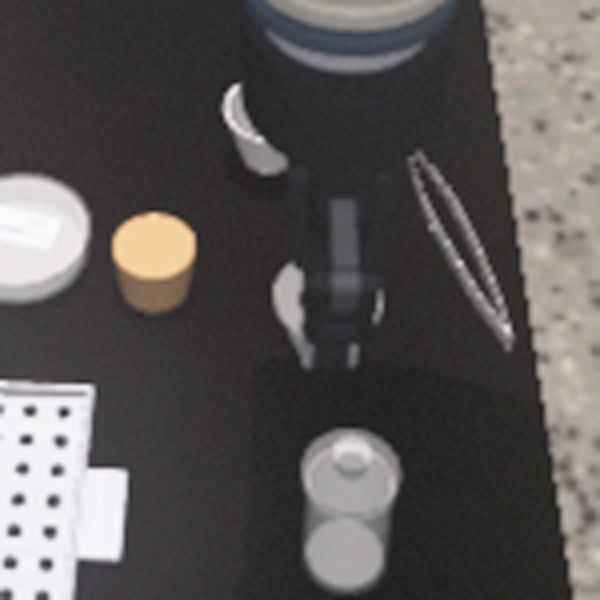

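Request:
{"method": "step_arm", "body": {"targets": [[-1, [0, 0, -0.05], [0, 0, 0]], [-1, [0, 0, -0.06], [0, 0, 0]], [-1, [0, 0, -0.05], [0, 0, 0]], [-1, [-0.05, 0.0155, 0], [0, 0, 0]], [-1, [-0.07, 0.022, 0], [0, 0, 0]], [-1, [-0.08, 0.025, 0], [0, 0, 0]], [-1, [-0.08, 0.025, 0], [0, 0, 0]], [-1, [-0.075, 0.023, 0], [0, 0, 0]], [-1, [-0.05, 0.016, 0], [0, 0, 0]], [-1, [0, 0, 0.04], [0, 0, 0]], [-1, [0, 0, 0.05], [0, 0, 0]], [-1, [0, 0, 0.04], [0, 0, 0]], [-1, [0, 0, 0.02], [0, 0, 0]], [-1, [0, 0, 0.01], [0, 0, 0]], [-1, [0, 0, 0], [0, 0, 0]]]}}

```text
clock: 6.6
tool_pos: [0.6546, 0.04, 0.034]
ee_rot: [-0.0, 1.0, -0.0, -0.0]
ft_force: [0.7, 0.4, -0.1]
grip_width: 0.0391
grasp_force: 25.5
```

Request:
{"method": "step_arm", "body": {"targets": [[-1, [0, 0, 0.005], [0, 0, 0]], [-1, [0, 0, 0.005], [0, 0, 0]], [-1, [0, 0, 0.005], [0, 0, 0]], [-1, [0, 0, 0.003], [0, 0, 0]], [-1, [0, 0, 0], [0, 0, 0]]]}}

```text
clock: 7.1
tool_pos: [0.6547, 0.0401, 0.0252]
ee_rot: [-0.0, 1.0, -0.0, -0.0]
ft_force: [-0.0, -0.3, -1.3]
grip_width: 0.0391
grasp_force: 25.5
```

Request:
{"method": "step_arm", "body": {"targets": [[-1, [0, 0, 0.002], [0, 0, 0]], [-1, [0, 0, 0.002], [0, 0, 0]], [-1, [0, 0, 0], [0, 0, 0]]]}}

```text
clock: 7.4
tool_pos: [0.6551, 0.0401, 0.0236]
ee_rot: [-0.0, 1.0, 0.0, 0.0]
ft_force: [0.1, -0.5, 1.4]
grip_width: 0.039
grasp_force: 25.6
```

Request:
{"method": "step_arm", "body": {"targets": [[-1, [0, 0, 0.002], [0, 0, 0]], [-1, [0, 0, 0.001], [0, 0, 0]], [-1, [0, 0, 0], [0, 0, 0]]]}}

```text
clock: 7.7
tool_pos: [0.6558, 0.0401, 0.0233]
ee_rot: [-0.0, 1.0, 0.0, 0.001]
ft_force: [-1.6, -0.8, 10.4]
grip_width: 0.0392
grasp_force: 26.1
```

Request:
{"method": "step_arm", "body": {"targets": [[0.35, [0, 0, 0], [0, 0, 0]], [0.35, [0, 0, 0], [0, 0, 0]], [0.35, [0, 0, 0], [0, 0, 0]], [0.35, [0, 0, 0], [0, 0, 0]], [0.35, [0, 0, -0.03], [0, 0, 0]], [0.35, [0, 0, -0.09], [0, 0, 0]], [0.35, [0, 0, -0.09], [0, 0, 0]], [0.5, [0.0675, 0, 0], [0, 0, 0]], [0.5, [0.0675, 0, 0], [0, 0, 0]], [0.5, [0.0675, 0, 0], [0, 0, 0]], [0.5, [0.0675, 0, 0], [0, 0, 0]], [0.5, [0.0184, -0.0736, 0], [0, 0, 0]], [0.5, [0.0184, -0.0736, 0], [0, 0, 0]], [0.5, [0.0184, -0.0736, 0], [0, 0, 0]], [0.5, [0.0184, -0.0736, 0], [0, 0, 0]], [0.5, [0.0184, -0.0736, 0], [0, 0, 0]], [0.5, [0, 0, 0.06], [0, 0, 0]], [0.5, [0, 0, 0.06], [0, 0, 0]]]}}

```text
clock: 9.5
tool_pos: [0.4751, -0.1459, 0.068]
ee_rot: [0.001, 1.0, -0.001, 0.002]
ft_force: [-0.5, 0.4, -0.9]
grip_width: 0.0637
grasp_force: 0.0
```

```bash
python3 - <<'E'
from h import *
f=manip.grab_frame("top")[:,:,::-1];cv2.imwrite("pics/t2.png",f)
a=cv2.resize(f[150:320,170:330],None,fx=3.5,fy=3.5,interpolation=cv2.INTER_CUBIC);cv2.imwrite("pics/t2c.png",a)
E
```

```text
(no output)
```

View pics/t2c.png

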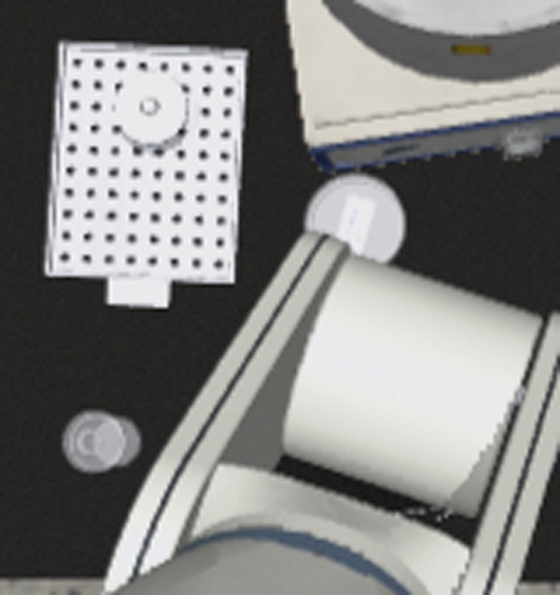

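Request:
{"method": "step_arm", "body": {"targets": [[0.5, [0, 0.002, 0.05], [0, 0, 0]], [0.5, [0, 0.002, 0.035], [0, 0, 0]], [0.5, [0, 0, 0.02], [0, 0, 0]], [0.5, [0, 0, 0.003], [0, 0, 0]], [-1, [0, 0, 0], [0, 0, 0]], [-1, [0, 0, 0], [0, 0, 0]], [-1, [0, 0, 0], [0, 0, 0]], [-1, [0, 0, 0], [0, 0, 0]], [-1, [0, 0, 0], [0, 0, 0]], [-1, [0, 0, 0], [0, 0, 0]]]}}

```text
clock: 10.55
tool_pos: [0.4748, -0.1423, 0.0138]
ee_rot: [-0.0, 1.0, -0.0, 0.001]
ft_force: [-1.4, 0.5, 7.7]
grip_width: 0.0393
grasp_force: 25.0
```

Request:
{"method": "step_arm", "body": {"targets": [[-1, [0, 0, -0.02], [0, 0, 0]], [-1, [0, 0, -0.05], [0, 0, 0]], [-1, [0, 0, -0.07], [0, 0, 0]], [-1, [0, 0, -0.06], [0, 0, 0]], [-1, [-0.03, 0.045, 0], [0, 0, 0]], [-1, [-0.046, 0.069, 0], [0, 0, 0]], [-1, [-0.052, 0.078, 0], [0, 0, 0]], [-1, [-0.052, 0.078, 0], [0, 0, 0]], [-1, [-0.046, 0.069, 0], [0, 0, 0]], [-1, [-0.035, 0.052, 0], [0, 0, 0]], [-1, [-0.016, 0.026, 0], [0, 0, 0]], [-1, [0, 0, 0.05], [0, 0, 0]], [-1, [0, 0, 0.06], [0, 0, 0]], [-1, [0, 0, 0.04], [0, 0, 0]], [-1, [0, 0, 0.02], [0, 0, 0]], [-1, [0, 0, 0.008], [0, 0, 0]], [-1, [0, 0, 0], [0, 0, 0]]]}}

```text
clock: 12.25
tool_pos: [0.6122, 0.0662, 0.024]
ee_rot: [-0.0, 1.0, -0.0, -0.0]
ft_force: [-0.1, 0.5, 1.0]
grip_width: 0.0393
grasp_force: 25.3
```

Request:
{"method": "step_arm", "body": {"targets": [[-1, [0, 0, 0.006], [0, 0, 0]], [-1, [0, 0, 0.004], [0, 0, 0]], [-1, [0, 0, 0.003], [0, 0, 0]], [-1, [0, 0, 0], [0, 0, 0]]]}}

```text
clock: 12.65
tool_pos: [0.6124, 0.0666, 0.0175]
ee_rot: [-0.0, 1.0, -0.0, 0.0]
ft_force: [0.1, 0.7, -0.2]
grip_width: 0.0392
grasp_force: 25.3
```

Request:
{"method": "step_arm", "body": {"targets": [[-1, [0, 0, 0.002], [0, 0, 0]], [-1, [0, 0, 0.001], [0, 0, 0]], [-1, [0, 0, 0], [0, 0, 0]]]}}

```text
clock: 12.95
tool_pos: [0.6131, 0.0666, 0.0169]
ee_rot: [-0.0, 1.0, 0.0, 0.001]
ft_force: [-1.6, -0.8, 6.7]
grip_width: 0.0393
grasp_force: 25.8
```

Request:
{"method": "step_arm", "body": {"targets": [[0.35, [0, 0, 0], [0, 0, 0]], [0.35, [0, 0, 0], [0, 0, 0]], [0.35, [0, 0, 0], [0, 0, 0]], [0.35, [0, 0, 0], [0, 0, 0]], [0.35, [0, 0, -0.03], [0, 0, 0]], [0.35, [0, 0, -0.09], [0, 0, 0]], [0.35, [0, 0, -0.1], [0, 0, 0]], [0.5, [0.0656, -0.002, 0], [0, 0, 0]], [0.5, [0.0656, -0.002, 0], [0, 0, 0]], [0.5, [0.0656, -0.002, 0], [0, 0, 0]], [0.5, [0.0656, -0.002, 0], [0, 0, 0]], [0.5, [0.0656, -0.002, 0], [0, 0, 0]], [0.5, [0, 0, 0.06], [0, 0, 0]], [0.5, [0, 0, 0.07], [0, 0, 0]], [0.5, [0, 0, 0.06], [0, 0, 0]], [0.5, [0, 0, 0.03], [0, 0, 0]], [0.5, [0, 0, 0], [0, 0, 0]]]}}

```text
clock: 14.65
tool_pos: [0.4473, 0.0613, 0.0149]
ee_rot: [-0.0, 1.0, -0.0, -0.001]
ft_force: [0.6, 0.0, 0.1]
grip_width: 0.0639
grasp_force: 0.0
```

Request:
{"method": "step_arm", "body": {"targets": [[-1, [-0.002, 0, 0], [0, 0, 0]], [-1, [0, 0, 0], [0, 0, 0]], [-1, [0, 0, 0], [0, 0, 0]], [-1, [0, 0, 0], [0, 0, 0]], [-1, [0, 0, 0], [0, 0, 0]], [-1, [0, 0, 0], [0, 0, 0]], [-1, [0, 0, 0], [0, 0, 0]]]}}

```text
clock: 15.35
tool_pos: [0.4505, 0.0616, 0.0171]
ee_rot: [-0.0, 1.0, 0.0, 0.001]
ft_force: [-0.3, -0.3, 8.5]
grip_width: 0.0355
grasp_force: 24.2
```

Request:
{"method": "step_arm", "body": {"targets": [[-1, [0, 0, -0.02], [0, 0, 0]], [-1, [0, 0, -0.05], [0, 0, 0]], [-1, [0, 0, -0.06], [0, 0, 0]], [-1, [0, 0, -0.04], [0, 0, 0]], [-1, [-0.035, -0.009, 0], [0, 0, 0]], [-1, [-0.06, -0.015, 0], [0, 0, 0]], [-1, [-0.07, -0.017, 0], [0, 0, 0]], [-1, [-0.055, -0.014, 0], [0, 0, 0]], [-1, [-0.035, -0.009, 0], [0, 0, 0]], [-1, [0, 0, 0.04], [0, 0, 0]], [-1, [0, 0, 0.05], [0, 0, 0]], [-1, [0, 0, 0.04], [0, 0, 0]], [-1, [0, 0, 0.01], [0, 0, 0]], [-1, [0, 0, 0], [0, 0, 0]]]}}

```text
clock: 16.75
tool_pos: [0.5763, 0.0295, 0.0308]
ee_rot: [-0.0, 1.0, -0.0, -0.001]
ft_force: [-0.0, 0.3, 0.1]
grip_width: 0.0352
grasp_force: 25.1
```

```bash
python3 - <<'E'
from h import *
f=manip.grab_frame("side")[330:460,190:390,::-1]
cv2.imwrite("pics/s3.png",cv2.resize(f,None,fx=4,fy=4,interpolation=cv2.INTER_CUBIC))
E
```

```text
(no output)
```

View pics/s3.png

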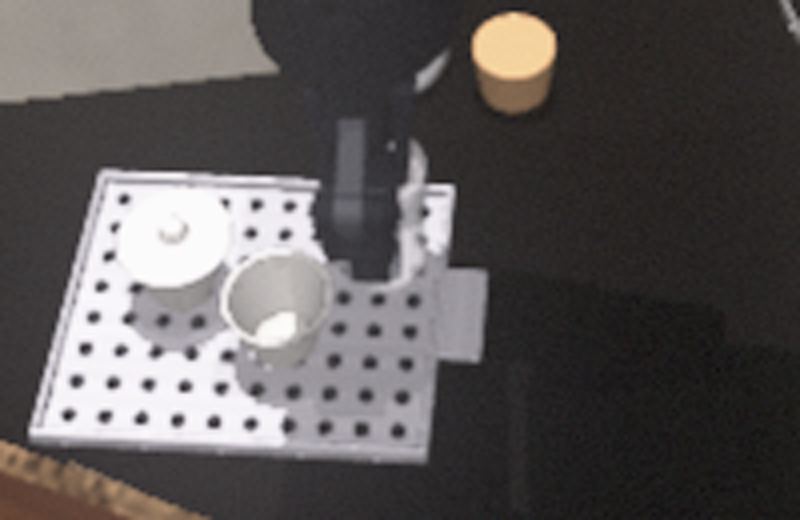

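Request:
{"method": "step_arm", "body": {"targets": [[-1, [-0.005, -0.0175, 0], [0, 0, 0]], [-1, [-0.005, -0.0175, 0], [0, 0, 0]], [-1, [0, 0, 0.006], [0, 0, 0]], [-1, [0, 0, 0.006], [0, 0, 0]], [-1, [0, 0, 0.006], [0, 0, 0]], [-1, [0, 0, 0], [0, 0, 0]]]}}

```text
clock: 17.4
tool_pos: [0.5813, 0.0121, 0.0212]
ee_rot: [-0.0, 1.0, 0.0, -0.001]
ft_force: [0.5, 0.1, -0.6]
grip_width: 0.0351
grasp_force: 25.1
```

Request:
{"method": "step_arm", "body": {"targets": [[-1, [0, 0, 0.002], [0, 0, 0]], [-1, [0, 0, 0.002], [0, 0, 0]], [-1, [0, 0, 0], [0, 0, 0]]]}}

```text
clock: 17.7
tool_pos: [0.5821, 0.0122, 0.0202]
ee_rot: [-0.001, 1.0, 0.0, 0.0]
ft_force: [-0.7, 0.8, 2.9]
grip_width: 0.0352
grasp_force: 24.9
```

Request:
{"method": "step_arm", "body": {"targets": [[-1, [0, 0, 0.001], [0, 0, 0]], [0.1, [0, 0, 0], [0, 0, 0]], [0.1, [0, 0, 0], [0, 0, 0]], [0.1, [0, 0, 0], [0, 0, 0]], [0.1, [0, 0, -0.03], [0, 0, 0]], [0.1, [0, 0, -0.09], [0, 0, 0]], [0.1, [0, 0, -0.1], [0, 0, 0]], [0.6, [0.05, 0, -0.07], [0, 0, 0]], [0.6, [0.05, 0, -0.07], [0, 0, 0]], [0.6, [0.05, 0, -0.07], [0, 0, 0]], [0.6, [0.05, 0, -0.07], [0, 0, 0]], [0.6, [0, -0.09, 0], [0, 0, 0]], [0.6, [0, -0.09, 0], [0, 0, 0]], [0.6, [0, -0.09, 0], [0, 0, 0]], [0.6, [0, -0.09, 0], [0, 0, 0]], [0.6, [0, -0.09, 0], [0, 0, 0]], [0.6, [0, -0.09, 0], [0, 0, 0]]]}}

```text
clock: 19.4
tool_pos: [0.4816, -0.2598, 0.2705]
ee_rot: [-0.0, 1.0, -0.0, 0.0]
ft_force: [0.2, 0.1, -0.4]
grip_width: 0.0683
grasp_force: 0.0
```

```bash
python3 - <<'E'
from h import *
T=manip.grab_frame("top")[:,:,::-1];S=manip.grab_frame("side")[:,:,::-1]
cv2.imwrite("pics/t4.png",T);cv2.imwrite("pics/s4.png",S)
a=cv2.resize(T[155:290,170:300],(520,540),interpolation=cv2.INTER_CUBIC)
b=cv2.resize(S[365:450,195:325],None,fx=2.15,fy=2.15,interpolation=cv2.INTER_CUBIC)
c=np.zeros((540,800,3),'uint8');c[:,:520]=a;c[:b.shape[0],520:520+b.shape[1]]=b[:,:280]
cv2.imwrite("pics/m4.png",c);print(manip.read_state()["tool_pos"])
E
```

```text
[ 0.48190433 -0.26269162  0.27046795]
```

View pics/m4.png

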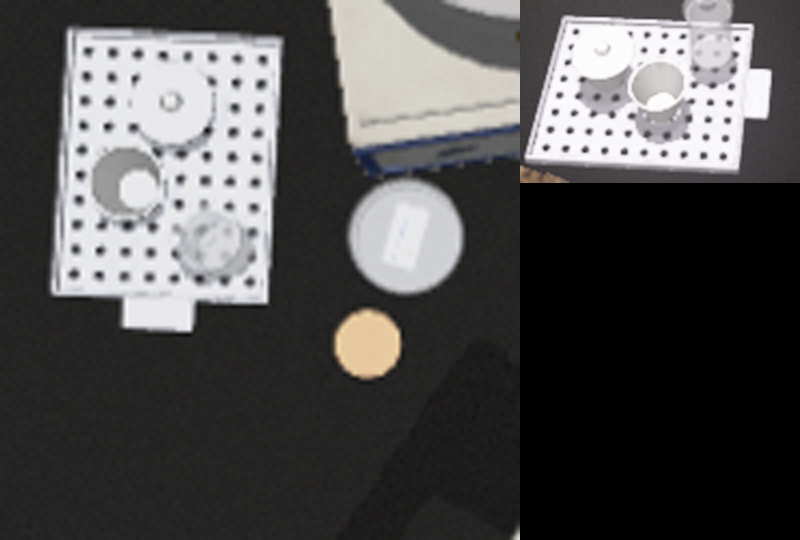

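Request:
{"method": "step_arm", "body": {"targets": [[0.6, [0, 0, 0], [0, 0, 0.0435]], [0.6, [0, 0, 0], [0, 0, 0.0435]], [0.6, [0, 0, 0], [0, 0, 0.0435]], [0.6, [0, 0, 0], [0, 0, 0.0435]], [0.6, [0, 0, 0], [0, 0, 0.0435]], [0.6, [0, 0, 0], [0, 0, 0.0435]], [0.6, [-0.045, -0.034, 0], [0, 0, 0]], [0.6, [-0.045, -0.034, 0], [0, 0, 0]], [0.6, [-0.045, -0.034, 0], [0, 0, 0]], [0.6, [0, 0, 0], [0, 0, 0]]]}}

```text
clock: 20.5
tool_pos: [0.4911, -0.3443, 0.2702]
ee_rot: [0.399, 0.917, -0.0, 0.001]
ft_force: [0.3, 0.3, 0.3]
grip_width: 0.0686
grasp_force: 0.0
```

```bash
cat > d.py <<'E'
from h import *
from scipy.spatial.transform import Rotation as R
def delta(P,yaw=None):
    s=manip.read_state();r=R.from_quat(s["ee_rot"]).as_matrix()
    print("pos",s["tool_pos"].round(4),"alpha",np.degrees(np.arctan2(r[1,1],r[0,1])).round(2),"z",r[:,2].round(3),"units",(r.T@(np.array(P)-s["tool_pos"])/.5).round(4),"ft",s["ft_force"].round(1),"w",round(s["grip_width"],4),"q",s["joint_positions"].round(2))
E
python3 -c "
from d import *
delta([.491,-.348,.168])"
```

```text
pos [ 0.4911 -0.3443  0.2702] alpha 42.97 z [ 0.001 -0.001 -1.   ] units [-0.0048 -0.0052  0.2044] ft [0.3 0.3 0.3] w 0.0686 q [-0.63  0.34  1.65 -0.    1.14 -1.38]
```

Request:
{"method": "step_arm", "body": {"targets": [[0.6, [-0.005, -0.005, 0.06], [0, 0, 0]], [0.6, [0, 0, 0.06], [0, 0, 0]], [0.6, [0, 0, 0.04], [0, 0, 0]], [0.6, [0, 0, 0.03], [0, 0, 0]], [0.6, [0, 0, 0.014], [0, 0, 0]], [0.6, [0, 0, 0], [0, 0, 0]]], "newtons": 20}}

```text
clock: 21.1
tool_pos: [0.4906, -0.3451, 0.167]
ee_rot: [0.398, 0.917, 0.0, -0.001]
ft_force: [0.1, 0.3, 0.2]
grip_width: 0.0683
grasp_force: 0.0
```

Request:
{"method": "step_arm", "body": {"targets": [[-1, [0, -0.002, 0], [0, 0, 0]], [-1, [0, 0, 0], [0, 0, 0]], [-1, [0, 0, 0], [0, 0, 0]], [-1, [0, 0, 0], [0, 0, 0]], [-1, [0, 0, 0], [0, 0, 0]], [-1, [0, 0, 0], [0, 0, 0]], [-1, [0, 0, 0], [0, 0, 0]], [-1, [0, 0, 0], [0, 0, 0]], [-1, [0, 0, 0], [0, 0, 0]], [-1, [0, 0, 0], [0, 0, 0]]]}}

```text
clock: 22.1
tool_pos: [0.4875, -0.3497, 0.1692]
ee_rot: [0.398, 0.917, -0.003, -0.0]
ft_force: [-16.9, -12.6, 11.1]
grip_width: 0.0235
grasp_force: 23.6
```

Request:
{"method": "step_arm", "body": {"targets": [[0.6, [0, 0, 0], [0, 0, 0]], [0.6, [0, 0, 0], [0, 0, 0]], [0.6, [0, 0, 0], [0, 0, 0]], [0.6, [0, 0, 0], [0, 0, 0]], [0.6, [0, 0, 0], [0, 0, 0]], [0.6, [0, 0, -0.04], [0, 0, 0]], [0.9, [0, 0, -0.06], [0, 0, 0]], [0.9, [0, 0, -0.06], [0, 0, 0]], [0.9, [0.05, 0, 0], [0, 0, 0]], [0.9, [0.05, 0, 0], [0, 0, 0]], [0.9, [0, 0, 0], [0, 0, 0]]]}}

```text
clock: 23.2
tool_pos: [0.454, -0.3078, 0.2472]
ee_rot: [0.398, 0.917, 0.0, -0.001]
ft_force: [-0.1, -0.4, 0.8]
grip_width: 0.0811
grasp_force: 0.0
```

```bash
python3 -c "
from d import *
delta([.4165,-.3555,.140])
T=manip.grab_frame('top')[:,:,::-1];cv2.imwrite('pics/t5.png',T)
S=manip.grab_frame('side')[:,:,::-1];cv2.imwrite('pics/s5.png',S)
c=np.zeros((600,800,3),'uint8')
a=cv2.resize(S[140:260,255:400],None,fx=5.5,fy=5,interpolation=cv2.INTER_CUBIC);c[:600,:797]=a
cv2.imwrite('pics/m5.png',c)"
```

```text
pos [ 0.454  -0.3078  0.2472] alpha 43.11 z [-0.002  0.001 -1.   ] units [-0.0188 -0.12    0.2144] ft [-0.1 -0.4  0.8] w 0.0811 q [-0.62  0.29  1.78  0.    1.07 -1.37]Traceback (most recent call last):
  File "<string>", line 7, in <module>
    a=cv2.resize(S[140:260,255:400],None,fx=5.5,fy=5,interpolation=cv2.INTER_CUBIC);c[:600,:797]=a
                                                                                    ~^^^^^^^^^^^
ValueError: could not broadcast input array from shape (600,798,3) into shape (600,797,3)
```

Request:
{"method": "step_arm", "body": {"targets": [[0.95, [-0.01, -0.06, 0], [0, 0, 0]], [0.95, [-0.009, -0.06, 0], [0, 0, 0]], [0.95, [0, 0, 0], [0, 0, 0]], [0.95, [0, 0, 0.06], [0, 0, 0]], [0.95, [0, 0, 0.05], [0, 0, 0]], [0.95, [0, 0, 0.04], [0, 0, 0]], [0.95, [0, 0, 0.03], [0, 0, 0]], [0.95, [0, 0, 0.034], [0, 0, 0]], [0.95, [0, 0, 0], [0, 0, 0]]]}}

```text
clock: 24.2
tool_pos: [0.4182, -0.3569, 0.1381]
ee_rot: [0.398, 0.917, 0.001, -0.002]
ft_force: [-0.5, -0.1, -0.1]
grip_width: 0.0836
grasp_force: 0.0
```

Request:
{"method": "step_arm", "body": {"targets": [[-1, [0, 0, 0], [0, 0, 0]], [-1, [0, 0, 0], [0, 0, 0]], [-1, [0, 0, 0], [0, 0, 0]], [-1, [0, 0, 0], [0, 0, 0]], [-1, [0, 0, 0], [0, 0, 0]], [-1, [0, 0, 0], [0, 0, 0]], [-1, [0, 0, 0], [0, 0, 0]], [-1, [0, 0, 0], [0, 0, 0]], [-1, [0, 0, 0], [0, 0, 0]], [-1, [0, 0, 0], [0, 0, 0]]], "newtons": 35}}

```text
clock: 25.2
tool_pos: [0.4172, -0.36, 0.1421]
ee_rot: [0.398, 0.917, -0.002, 0.0]
ft_force: [-12.2, -8.7, 7.1]
grip_width: 0.031
grasp_force: 35.2
```

```bash
python3 -c "
from d import *
delta([.4182,-.3569,.140]);print(manip.read_state()['torque'])"
```

```text
pos [ 0.4172 -0.36    0.1421] alpha 43.06 z [-0.001 -0.004 -1.   ] units [0.0032 0.0057 0.0041] ft [-12.2  -8.7   7.1] w 0.031 q [-0.73  0.44  1.86 -0.    0.84 -1.48]
[-1.51454542  2.15665078 -0.35601329]
```

Request:
{"method": "step_arm", "body": {"targets": [[-1, [0, -0.003, -0.002], [0, 0, 0]], [-1, [0, -0.002, -0.002], [0, 0, 0]], [-1, [0.0128, 0.0051, 0], [0, 0, 0.0159]], [-1, [0.0128, 0.0051, 0], [0, 0, 0.0159]], [-1, [0.0128, 0.0051, 0], [0, 0, 0.0159]], [-1, [0.0128, 0.0051, 0], [0, 0, 0.0159]], [-1, [0, 0, 0], [0, 0, 0]]]}}

```text
clock: 25.9
tool_pos: [0.4089, -0.3329, 0.1424]
ee_rot: [0.488, 0.873, -0.0, 0.0]
ft_force: [1.9, -4.8, -10.5]
grip_width: 0.0309
grasp_force: 37.5
```

```bash
cat >> d.py <<'E'
def st():
    s=manip.read_state();r=R.from_quat(s["ee_rot"]).as_matrix();np.set_printoptions(suppress=True)
    print("pos",s["tool_pos"].round(4),"alpha",np.degrees(np.arctan2(r[1,1],r[0,1])).round(2),"ftool",(r.T@s["ft_force"]).round(1),"mtool",(r.T@s["torque"]).round(2),"w",round(s["grip_width"],4),"q6",s["joint_positions"][5].round(2),s["clock"])
    H=np.array([.4172,-.360]);a0=np.radians(43.06);th=a0-np.arctan2(r[1,1],r[0,1])
    c,n=np.cos(a0),np.sin(a0);h=H+np.array([-n*-.048+c*.1294,c*-.048+n*.1294]);v=s["tool_pos"][:2]-h
    print("hinge",h.round(4),"radius",np.hypot(*v).round(4),"theta by pos",((np.arctan2(*(H-h)[::-1])-np.arctan2(*v[::-1]))%(2*np.pi)).round(3),"by tool",th.round(3))
E
python3 -c "
from d import *
st()"
```

```text
pos [ 0.4089 -0.3329  0.1424] alpha 31.6 ftool [-5.  -0.9 10.5] mtool [ 0.66 -0.73  0.5 ] w 0.0309 q6 -1.26 25.9
hinge [ 0.5445 -0.3067] radius 0.1381 theta by pos 0.206 by tool 0.2
```

Request:
{"method": "step_arm", "body": {"targets": [[-1, [0.0128, 0.0051, 0.002], [0, 0, 0.0159]], [-1, [0.0128, 0.0051, 0], [0, 0, 0.0159]], [-1, [0.0128, 0.0051, 0], [0, 0, 0.0159]], [-1, [0.0128, 0.0051, 0], [0, 0, 0.0159]], [-1, [0.0128, 0.0051, 0], [0, 0, 0.0159]], [-1, [0.0128, 0.0051, 0], [0, 0, 0.0159]], [-1, [0, 0, 0], [0, 0, 0]]]}}

```text
clock: 26.6
tool_pos: [0.407, -0.2925, 0.1422]
ee_rot: [0.612, 0.791, -0.0, 0.001]
ft_force: [-2.8, -4.4, 2.0]
grip_width: 0.0309
grasp_force: 37.9
```

```bash
python3 -c "
from d import *
st()"
```

```text
pos [ 0.407  -0.2925  0.1422] alpha 14.52 ftool [-3.5 -3.8 -2. ] mtool [ 1.02 -0.56  0.44] w 0.0309 q6 -0.9 26.6
hinge [ 0.5445 -0.3067] radius 0.1383 theta by pos 0.5 by tool 0.498
```

Request:
{"method": "step_arm", "body": {"targets": [[-1, [0.0128, 0.0051, 0], [0, 0, 0.0159]], [-1, [0.0128, 0.0051, 0], [0, 0, 0.0159]], [-1, [0.0128, 0.0051, 0], [0, 0, 0.0159]], [-1, [0.0128, 0.0051, 0], [0, 0, 0.0159]], [-1, [0.0128, 0.0051, 0], [0, 0, 0.0159]], [-1, [0.0128, 0.0051, 0], [0, 0, 0.0159]], [-1, [0.0128, 0.0051, 0], [0, 0, 0.0159]], [-1, [0.0128, 0.0051, 0], [0, 0, 0.0159]], [-1, [0, 0, 0], [0, 0, 0]]]}}

```text
clock: 27.5
tool_pos: [0.4235, -0.24, 0.1422]
ee_rot: [0.757, 0.654, 0.0, 0.0]
ft_force: [-4.1, -4.2, 6.2]
grip_width: 0.0311
grasp_force: 39.8
```

```bash
python3 -c "
from d import *
st()"
```

```text
pos [ 0.4235 -0.24    0.1422] alpha -8.36 ftool [-4.8 -3.4 -6.2] mtool [ 0.93 -0.82  0.52] w 0.0311 q6 -0.39 27.5
hinge [ 0.5445 -0.3067] radius 0.1382 theta by pos 0.9 by tool 0.897
```

Request:
{"method": "step_arm", "body": {"targets": [[-1, [0.0128, 0.0051, -0.001], [0, 0, 0.0159]], [-1, [0.0128, 0.0051, 0], [0, 0, 0.0159]], [-1, [0.0128, 0.0051, 0], [0, 0, 0.0159]], [-1, [0.0128, 0.0051, 0], [0, 0, 0.0159]], [-1, [0.0128, 0.0051, 0], [0, 0, 0.0159]], [-1, [0.0128, 0.0051, 0], [0, 0, 0.0159]], [-1, [0.0128, 0.0051, 0], [0, 0, 0.0159]], [-1, [0.0128, 0.0051, 0], [0, 0, 0.0159]], [-1, [0, 0, 0], [0, 0, 0]], [-1, [0, 0, 0], [0, 0, 0]], [-1, [0, 0, 0], [0, 0, 0]]]}}

```text
clock: 28.6
tool_pos: [0.4583, -0.1987, 0.1423]
ee_rot: [0.871, 0.491, -0.0, 0.0]
ft_force: [-2.3, -5.1, 2.3]
grip_width: 0.0311
grasp_force: 39.2
```

```bash
python3 -c "
from d import *
st()
T=manip.grab_frame('top')[:,:,::-1];S=manip.grab_frame('side')[:,:,::-1]
c=np.zeros((600,800,3),'uint8')
c[:360,:800]=cv2.resize(T[150:320,170:548],(800,360));b=cv2.resize(S[130:460,190:430],(400,550))[:240];
c[360:600,:400]=cv2.resize(S[360:450,195:325],(400,240));c[360:600,400:]=cv2.resize(S[140:260,230:430],(400,240))
cv2.imwrite('pics/end.png',c)"
```

```text
pos [ 0.4583 -0.1987  0.1423] alpha -31.16 ftool [-5.6  0.7 -2.3] mtool [ 0.25 -0.91  0.37] w 0.0311 q6 0.11 28.6
hinge [ 0.5445 -0.3067] radius 0.1382 theta by pos 1.293 by tool 1.295
```

View pics/end.png

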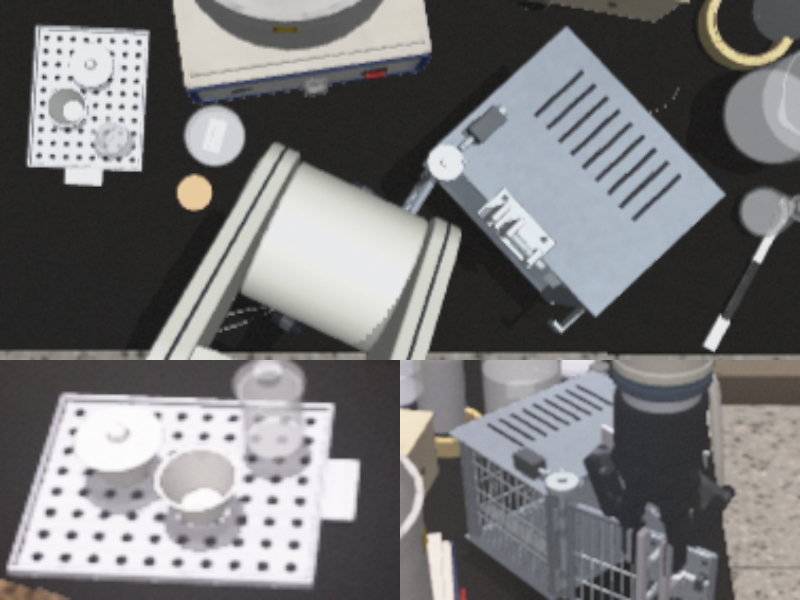

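The gate stands wide open, at about 1.29 rad. The handle is still gripped and squeezed (31 mm), and the three vessels stand on the tray with the bystanders unmoved. I'm handing in.

```bash
python3 -c "
from cell import manip
print(manip.finish_job())"
```

```text
the job is handed in; nothing more can be done
None
```

The job is handed in, with no verdict returned: both crucibles and the weighing bottle stand upright on the tray, the catch is pinched open, and the arm is still gripping the squeezed handle with the gate held at about 1.29 rad.

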